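# Snap the retaining clip onto the spool axle

### The job

Take the spring clip out of its wooden clip stand and push it, jaws first, straight down across the bare end of the spool axle into the narrow groove until it snaps fully home, then let go of it. Find the groove by sight or by feeling along the axle with a light touch; press down only in the groove and never hard (the clip goes home with less than 10 N; a push of over 25 N spoils the axle). Leave the other things on the bench where they are.

Things in the scene. Friction and masses are not known exactly. Their poses are not given: they have to be found in the camera images.
- stand: Fixed spool stand: grey base plate 120 x 150 x 12 mm with a post and a level steel axle, 24 mm in diameter, that carries a white spool 80 mm in diameter. The origin is on the bench, straight under the axle, 15 mm to the stand's +y of the plate's middle; the axle's centre line is 100 mm above it and runs along the stand's y, its bare end to -y.
- spool_face (a point): On the axle's line at the spool's outer face, 48 mm to -y of the stand's origin, 100 mm up; the stand's axes. The bare axle runs to -y from here. Its one groove is 7 mm wide and 16 mm in diameter, with 14 mm of full axle beyond. The axle is clamped at a different depth each time: the groove's middle lies anywhere from 28 to 52 mm out from here and is not measured.
- clip_stand: Fixed slotted block of dark wood, 70 x 50 x 34 mm high, slot 34 x 8 mm along its own x; origin under its centre. The clip hangs in the slot, in line with it, with its black grip standing upright on top; lift it straight up by 30 mm or more to free it.
- clip_tab (a point): In the clip's upright black plastic grip, 40 mm above clip_seat. The grip is 22 mm along the clip's own x, 16 mm along its y, and reaches from 14 to 60 mm above clip_seat; meant to be pinched across the 22 mm, from above. z is up, the jaws hang below and spread along x, and y must lie along the axle. The clip weighs about 42 g.
- clip_seat (a point): On the clip's middle line, 40 mm below clip_tab: comes to lie on the axle's centre line when home, as the flat seat 8 mm above it stops on the groove's floor. With the nibs resting on the full axle this point is about 17 mm above the axle's line, and the clip cannot be pushed over; with them resting in the groove it is about 12 mm above.
- clip_nibs (a point): Between the round nibs of the two sprung steel jaws, 6 mm below clip_seat. The nibs are 5 mm thick along the axle, 12 mm apart, and reach 2.5 mm lower; the jaws are 25 mm wide over both. Pushed down in the groove each jaw gives 2 mm at about 5.5 N per mm; the push rises to 3 to 8 N, gives way with clip_seat 5 to 9 mm above the axle's line, then the clip pulls itself home.
- stone_cup_rim (a point): centre of the mouth of a dark stone cup, 76 mm wide, 85 mm high; bystander, standing at the back
- flat_spool: white empty spool lying flat, 80 mm wide, 30 mm high; bystander; origin under its centre
- driver: screwdriver lying on the bench, 150 mm long; bystander; origin under its middle
- flux_jar: small amber jar with black cap, 44 mm wide, 50 mm high; bystander; origin under its centre
- bench_brush: bench brush lying flat, 170 mm long; bystander; origin under its middle
- ring_gauge: upright aluminium taper, 26 mm wide at the foot, 60 mm high; bystander; origin under its centre
- bead_dish_rim (a point): centre of the mouth of a white dish, 60 mm wide, 22 mm high, beside the post of the spool stand; bystander
- steel_block: steel bench block 50 x 50 x 20 mm, beside the clip stand; bystander; origin under its centre
Not all that is in view belongs to the job. Of the things shaped like the part that bears clip_tab, the black one is meant. Leave any purple look-alike of the stand alone.

How it is judged:
By the outcome, as a careful person would: the job done as asked, in the order asked, and still so for the second after the job is handed in, with the robot touching nothing.
It also fails if it takes over 58 s, if anything falls off the work surface, if the arm or the gripper's body presses on something with over 40 N, if the wrist force passes 120 N, or if a joint passes its speed limit or range.

### The arm

A 6-joint arm with a two-finger parallel gripper is mounted at the origin on the work surface. World frame = base frame: x ahead of the robot, y to its left, z up, the work surface at z = 0. Lengths are in m, angles in rad, forces in N, time in s.
With the tool pointing down it reaches from about 0.375 to 0.9 m from the base axis. Payload 3.1 kg.
Tool frame: the origin (TCP) lies midway between the tips of the shut fingers; the grasp point (between the pads) lies 19 mm behind it; x points along the fingers, z is the direction in which the jaws open and shut, and the axes are right-handed (so a half turn about x gives the same grasp; the last joint's range is limited). The gripper opens to 87 mm and grips with 3 to 60 N. Pads are 19 mm wide; open, the fingers measure 117 mm over their backs; the gripper's body (75 mm by 190 mm) begins 51 mm behind the grasp point.
Start: joints at [-1.381, 0.527, 1.433, -0, 1.181, -0.178], TCP at [0.225, -0.583, 0.223] pointing down, gripper open.
Joint ranges: [-3.08, 3.08], [-0.75, 2.2], [0.22, 2.44], [-1.43, 4.57], [0, 2.65], [-2.85, 2.85]. Speed limits (rad/s): [2.79, 2.79, 3.14, 3.14, 3.14, 3.14].

### API

Orientations are given as a unit quaternion [x, y, z, w].
In Python, from rig import robot, optics, workorder gives the robot as it stands.
- The arm moves only by the tool arm_command, never from a script. Its argument "plan" is a list of rows, each a list of 7 numbers: the shift along the tool's x, y, z in cm, then the turn, a rotation vector about the tool's x, y, z in rad, then the finger opening in cm, from 0 to 8.7. In form: [[x, y, z, ax, ay, az, gripper], ...]. A call has 1 to 12 rows; each row shifts and turns the pose as measured when the row begins, along the tool's axes as they then stand; what a row does not reach is not made up. A row lasts 1/8 s, in which the tool goes at most 62.5 mm and 10.7 degrees, less where a joint would pass 70% of its speed; a pose out of reach is approached as far as the arm can. A call with a gripper value outside its range is refused whole. The fingers move at their own pace and stop on an object; "grip_force" is the grip in N (left out, the last holds). Time passes only in rows, so rows that do not move let the fingers close. It gives the time, the measured TCP pose, the force and the opening at its end, in the units of the state.
- robot.get_obs(): the state, without advancing time (a new reading comes with each control period).
- optics.camera(name): name is "scene" or "top"; returns (picture, depth): 384x512x3 uint8, blue, green, red; 384x512 float32, m along the optical axis (not along the pixel's ray), 0 where there is no reading.
- optics.camera_info(name): a dict with "mtx" (3x3 intrinsics, pixels), "k1" (the pictures are not rectified: a ray, as slopes to the right and down, at radius r is drawn at 1 + k1 r^2 times it, then the intrinsics apply), "position" and "rotation" of the camera in the world. Camera axes: x right, y down, z forward; pixel columns grow to the right and rows downward; lengths in m; the calibration is good to about 2 mm. A picture is of the moment at which its call begins. camera_info takes no time and is no camera call.
- workorder.hand_in(): hands the job in, once; it reports no verdict.
The state is a dict: "time": time; "q": joint angles; "joint_velocities": joint speeds; "joint_torque": joint torques, N m; "position": TCP position; "tool_rot": TCP orientation; "ft_force": force on the tool from outside, world axes, zero at the start; "moment": the same for the moment, N m; "grip_width": finger opening in m.
Only numpy, scipy, OpenCV 4.12 (cv2) and the standard library are available. Lean on these libraries where they do the work, as an engineer would, in place of code of your own. Each camera call takes 0.05 s, during which the arm holds its last target. There are 200 camera calls.

## Working session

There is one attempt and no reset: what is moved stays moved. The work goes in short steps, Python scripts to look and compute and a tool call to move; the robot and the scene stay as the last step left them, time stands still between calls to the robot, and variables do not carry over. Pictures are saved under pics/ and viewed, about 8 in all and at most 12, crops included, and the job is handed in when it is done.

Besides the shell and the picture viewer there is one more tool, called as a command line: name --pt "numbers of a row" for each row, then --argument value for the rest. arm_command: Moves the arm, as the interface text tells. Its arguments: {"type":"object","properties":{"plan":{"type":"array"},"grip_force":{"type":"number"}},"required":["plan"]}

```bash
mkdir -p pics; ls; cat > h.py <<'E'
import numpy as np, cv2
from rig import robot, optics, workorder
def ray(n,u,v):
    i=optics.camera_info(n);K=np.array(i['mtx'])
    xd=np.array([(u-K[0,2])/K[0,0],(v-K[1,2])/K[1,1]]);x=xd.copy()
    for _ in range(20): x=xd/(1+i['k1']*(x@x))
    return np.array(i['position']),np.array(i['rotation'])@np.array([x[0],x[1],1])
def onz(n,u,v,z):
    p,d=ray(n,u,v);return p+d*(z-p[2])/d[2]
def dep(n,u,v,D):
    p,d=ray(n,u,v);return p+d*D[int(v),int(u)]
E
python3 - <<'E'
from h import *
for n in('scene','top'):
    a,d=optics.camera(n);cv2.imwrite(f'pics/{n}0.png',a);np.save(n+'0.npy',d)
    i=optics.camera_info(n);print(n,i)
    cv2.imwrite(f'pics/{n}0b.png',cv2.resize(a,(800,600)))
print(robot.get_obs())
E
```

```text
pics
scene {'mtx': array([[480.58404262,   0.        , 257.53102822],
       [  0.        , 480.58404262, 194.41712949],
       [  0.        ,   0.        ,   1.        ]]), 'k1': -0.01252628784912891, 'position': array([ 1.57449775, -0.03480602,  0.87134655]), 'rotation': array([ 0.65529882,  0.61555654, -0.29152502, -0.32662941])}
top {'mtx': array([[440.29836832,   0.        , 254.53145388],
       [  0.        , 440.29836832, 192.44160632],
       [  0.        ,   0.        ,   1.        ]]), 'k1': 0.03747280937219462, 'position': array([0.3716989 , 0.04139893, 1.47142662]), 'rotation': array([-0.70109856,  0.70819412, -0.05882627,  0.05883333])}
{'time': 0.1, 'q': array([-1.38152203e+00,  5.28375152e-01,  1.43375088e+00,  1.55219549e-05,
        1.18139108e+00, -1.78517076e-01]), 'joint_velocities': array([-0.00099101, -0.00311073, -0.00247756,  0.0001148 ,  0.0002881 ,
        0.00133039]), 'joint_torque': array([-1.99332094e-04, -4.40983200e+01, -1.77151269e+01,  6.34630350e-02,
        5.33628871e-02, -4.56896942e-05]), 'position': array([ 0.22462083, -0.582552  ,  0.22167569]), 'tool_rot': array([ 0.40062258,  0.58347855, -0.39965832,  0.58251829]), 'ft_force': array([-0.19362122,  0.64250658,  0.28391646]), 'moment': array([-0.01932258,  0.03198771,  0.05587767]), 'grip_width': 0.08683656251737193}
```

Rotation is a quaternion; the helper needs that.

```bash
sed -i "s/np.array(i\['rotation'\])@/R.from_quat(i['rotation']).as_matrix()@/; 1a from scipy.spatial.transform import Rotation as R" h.py; cat h.py | head -12
```

```text
import numpy as np, cv2
from scipy.spatial.transform import Rotation as R
from rig import robot, optics, workorder
def ray(n,u,v):
    i=optics.camera_info(n);K=np.array(i['mtx'])
    xd=np.array([(u-K[0,2])/K[0,0],(v-K[1,2])/K[1,1]]);x=xd.copy()
    for _ in range(20): x=xd/(1+i['k1']*(x@x))
    return np.array(i['position']),R.from_quat(i['rotation']).as_matrix()@np.array([x[0],x[1],1])
def onz(n,u,v,z):
    p,d=ray(n,u,v);return p+d*(z-p[2])/d[2]
def dep(n,u,v,D):
    p,d=ray(n,u,v);return p+d*D[int(v),int(u)]
```

View pics/scene0b.png

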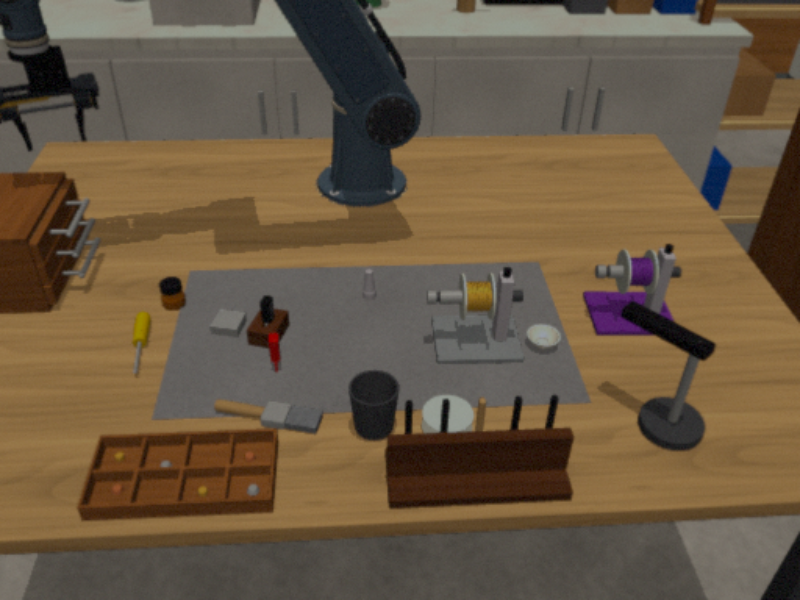

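View pics/top0b.png

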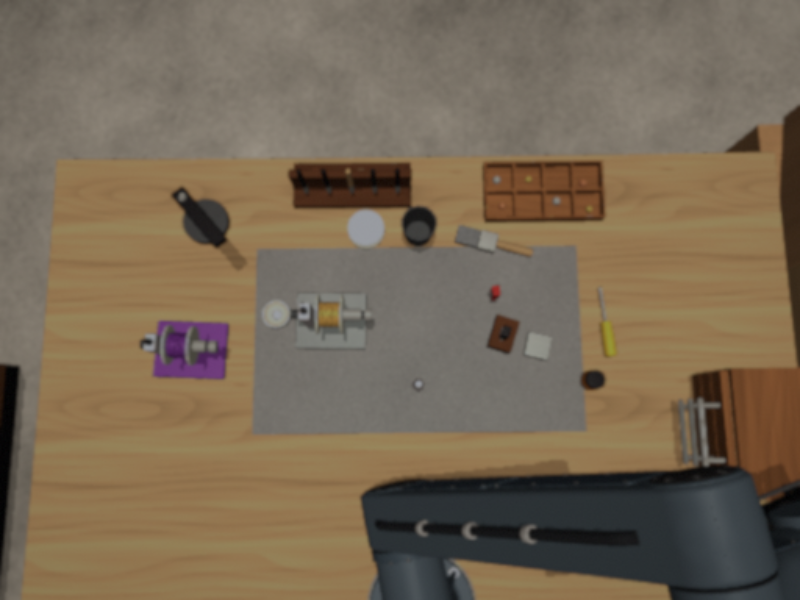

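The scene view shows the clip stand at about (268,325), with the black grip at (266,308) and a red look-alike at (275,350). The spool stand's bare axle runs from (430,297) to (465,297). In the top view the clip is at (505,332) and the bare axle runs from (345,315) to (372,315). Next I'll crop closer.

```bash
python3 - <<'E'
import cv2,numpy as np
s=cv2.imread('pics/scene0.png');t=cv2.imread('pics/top0.png')
f=lambda a,x,y:cv2.resize(a[y:y+37,x:x+50],(400,296),interpolation=cv2.INTER_NEAREST)
g=np.vstack([np.hstack([f(s,145,185),f(s,265,170)]),np.hstack([f(t,298,195),f(t,188,184)])])
cv2.imwrite('pics/crop1.png',g)
E
```

```text
(no output)
```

View pics/crop1.png

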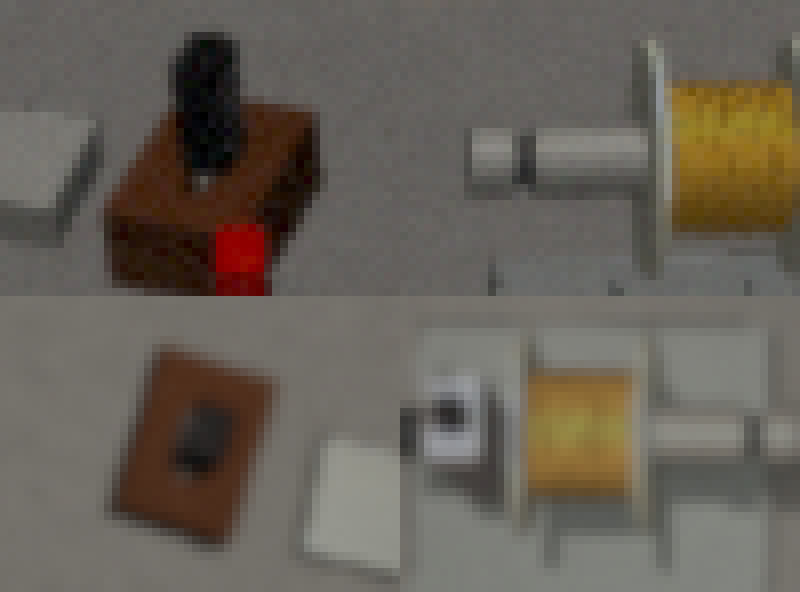

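```bash
cat > m.py <<'E'
from h import *
def cloud(n,D,x0,x1,y0,y1):
    vs,us=np.mgrid[y0:y1,x0:x1];P=np.array([dep(n,u,v,D) for u,v in zip(us.ravel(),vs.ravel())]);return P,us.ravel(),vs.ravel()
E
python3 - <<'E'
from m import *
np.set_printoptions(precision=4,suppress=True)
S=np.load('scene0.npy');T=np.load('top0.npy');t=cv2.imread('pics/top0.png').astype(int);s=cv2.imread('pics/scene0.png').astype(int)
for n,b,D in(('scene',(265,300,180,202),S),('top',(218,242,194,208),T)):
    P,u,v=cloud(n,D,*b);k=(P[:,2]>.085)&(P[:,2]<.12);Q=P[k]
    print(n,'axle',len(Q),Q.min(0),Q.max(0),np.median(Q,0))
    for c in np.unique(u[k]): q=P[k&(u==c)];print(c,len(q),q.mean(0),q[:,2].max())
for n,b,D in(('scene',(160,185,186,212),S),('top',(312,336,198,228),T)):
    P,u,v=cloud(n,D,*b);k=(P[:,2]>.045)&(P[:,2]<.13);Q=P[k]
    print(n,'grip',len(Q),Q.min(0),Q.max(0),np.median(Q,0),np.percentile(Q[:,2],[10,50,90]))
m=((t[198:228,312:336].max(2)<75)).astype(np.uint8)
m=cv2.morphologyEx(m,cv2.MORPH_OPEN,np.ones((2,2),np.uint8))
m=np.pad(m,((198,384-228),(312,512-336)));c=max(cv2.findContours(m,0,1)[0],key=len)
r=cv2.minAreaRect(c);print('grip rect',r,onz('top',*r[0],.08))
im=t.astype(np.uint8);hsv=cv2.cvtColor(im,cv2.COLOR_BGR2HSV)
w=np.zeros((384,512),np.uint8);w[198:228,308:336]=((hsv[...,1]>90)|(im.max(2)<60))[198:228,308:336]
c=max(cv2.findContours(w,0,1)[0],key=len);r=cv2.minAreaRect(c);bp=cv2.boxPoints(r)
B=np.array([onz('top',*p,.034) for p in bp]);print('block',B,B.mean(0),[(np.linalg.norm(B[i]-B[i-1]),np.degrees(np.arctan2(*(B[i]-B[i-1])[1::-1]))) for i in range(4)])
# groove: two-view
for a,b in(((280.3,189.6),(232.0,201.4)),((171.2,189.4),(323.6,212.6))):
    p,d=ray('scene',*a);q,e=ray('top',*b);M=np.array([d,-e]).T;x=np.linalg.lstsq(M,q-p,rcond=None)[0];print('tri',p+d*x[0],q+e*x[1])
print(onz('scene',280.3,189.6,.1),onz('top',232,201.4,.108))
E
```

```text
scene axle 255 [0.5513 0.0942 0.0854] [0.6199 0.164  0.1198] [0.5856 0.1324 0.1056]
273 8 [0.5701 0.0946 0.0966] 0.10360197989047226
274 8 [0.5827 0.0957 0.1058] 0.11224614196940197
275 9 [0.5841 0.0982 0.1055] 0.11266369025209211
276 9 [0.5849 0.1007 0.1061] 0.11363350451505494
277 9 [0.5835 0.1035 0.1049] 0.11168873749355257
278 9 [0.5839 0.1061 0.1051] 0.11258342561230084
279 5 [0.5821 0.109  0.1043] 0.11013141132917992
280 6 [0.5791 0.112  0.1029] 0.10550404490883114
281 8 [0.5792 0.1146 0.1029] 0.10833485190207426
282 9 [0.5843 0.1166 0.105 ] 0.11109854431513189
283 9 [0.5838 0.1193 0.1046] 0.11078466576982715
284 8 [0.5835 0.1221 0.1038] 0.11084131446309398
285 9 [0.5846 0.1245 0.105 ] 0.1130801060644766
286 9 [0.5851 0.1271 0.1053] 0.114188534823771
287 9 [0.5841 0.1299 0.1044] 0.11132180420686
288 9 [0.584  0.1325 0.1043] 0.11242084788364148
289 9 [0.5852 0.135  0.1051] 0.11433598114119392
290 9 [0.5852 0.1376 0.105 ] 0.11284244654583397
291 9 [0.5846 0.1404 0.1045] 0.11122641633758312
292 9 [0.5849 0.143  0.1046] 0.11424283409055336
293 9 [0.5835 0.1459 0.1034] 0.11301702206
[... 1514 characters left out ...]
.0766] [0.0623 0.0766 0.0821]
grip rect ((319.0, 223.0), (15.032514572143555, 5.8289337158203125), 32.47119140625) [ 0.5055 -0.1628  0.08  ]
block [[ 0.5151 -0.1456  0.034 ]
 [ 0.5818 -0.1682  0.034 ]
 [ 0.5671 -0.2134  0.034 ]
 [ 0.5007 -0.1905  0.034 ]] [ 0.5412 -0.1794  0.034 ] [(np.float64(0.04716404766926342), np.float64(72.18073773261281)), (np.float64(0.0704168125580242), np.float64(-18.74599272532953)), (np.float64(0.04752373689844808), np.float64(-107.99273056179649)), (np.float64(0.0702796941168966), np.float64(160.95908671093565))]
tri [0.5748 0.1135 0.0992] [0.5746 0.1115 0.099 ]
tri [ 0.5382 -0.1763  0.0821] [ 0.5382 -0.1781  0.0824]
[0.5758 0.1133 0.1   ] [0.5732 0.111  0.108 ]
```

```bash
cat > go.py <<'E'
from h import *
import sys
np.set_printoptions(precision=3,suppress=True)
def go(p,deg):
    o=robot.get_obs();A=R.from_quat(o['tool_rot']).as_matrix()
    best=None
    for d in(deg,deg+180):
        a=np.radians(d);z=np.array([np.cos(a),np.sin(a),0]);x=np.array([0,0,-1.]);B=np.array([x,np.cross(z,x),z]).T
        rv=R.from_matrix(A.T@B).as_rotvec()
        if best is None or np.linalg.norm(rv)<np.linalg.norm(best): best=rv
    print('t',o['time'],'tcp',o['position'],'zdir',np.degrees(np.arctan2(A[1,2],A[0,2])),'F',o['ft_force'],'w',o['grip_width'],'q6',o['q'][5])
    print('shift cm',A.T@(np.array(p)-o['position'])*100,'rot',best)
if __name__=='__main__': a=list(map(float,sys.argv[1:]));go(a[:3],a[3])
E
python3 go.py .541 -.1788 .16 -18.9
```

```text
t 0.1 tcp [ 0.225 -0.583  0.222] zdir -68.92742546788631 F [-0.194  0.643  0.284] w 0.08683656251737193 q6 -0.1785170757364656
shift cm [  6.233  44.037 -26.288] rot [-0.873 -0.002 -0.001]
```

arm_command --pt "-4 0 0 0 0 0 8.7" --pt "-1 2 -5.2 0 0 0 8.7" --pt "0 2 -5.2 0 0 0 6" --pt "0 2 -5.2 0 0 0 4" --pt "0 2 -5.2 0 0 0 4"

```text
time: 0.72
position: [0.224, -0.3571, 0.2709]
tool_rot: [0.402, 0.583, -0.4, 0.582]
ft_force: [1.0, -1.1, -0.2]
grip_width: 0.0653
```

```bash
python3 go.py .541 -.1788 .16 -18.9
```

```text
t 0.725 tcp [ 0.224 -0.357  0.271] zdir -69.13422990241392 F [ 0.956 -1.142 -0.168] w 0.06527786930064908 q6 -0.07137132375177321
shift cm [11.148 35.959 -5.336] rot [-0.877 -0.002 -0.002]
```

arm_command --pt "1 6 -0.9 0 0 0 4" --pt "2 6 -0.9 0 0 0 4" --pt "2 6 -0.9 0 0 0 4" --pt "2 6 -0.9 0 0 0 4" --pt "2 6 -0.9 0 0 0 4" --pt "2 6 -0.9 0 0 0 4" --pt "0 0 0 -0.17 0 0 4" --pt "0 0 0 -0.17 0 0 4" --pt "0 0 0 -0.17 0 0 4" --pt "0 0 0 -0.17 0 0 4" --pt "0 0 0 -0.17 0 0 4"

```text
time: 2.1
position: [0.5382, -0.173, 0.1583]
tool_rot: [0.116, 0.7, -0.114, 0.695]
ft_force: [0.1, -0.5, 0.4]
grip_width: 0.0397
```

```bash
python3 go.py .541 -.1788 .16 -18.9
```

```text
t 2.1 tcp [ 0.538 -0.173  0.158] zdir -18.743052249301485 F [ 0.143 -0.458  0.361] w 0.03973383774475731 q6 -0.18219116276321481
shift cm [-0.169 -0.456  0.452] rot [ 0.003 -0.007 -0.002]
```

arm_command --pt "0 -0.46 0.45 0 -0.007 0 4" --pt "3 0 0 0 0 0 4" --pt "3 0 0 0 0 0 4" --pt "0 0 0 0 0 0 4"

```text
time: 2.6
position: [0.5421, -0.1804, 0.097]
tool_rot: [0.119, 0.696, -0.119, 0.698]
ft_force: [0.5, -0.2, 0.2]
grip_width: 0.0403
```

```bash
python3 go.py .541 -.1788 .044 -18.9; python3 - <<'E'
from h import *
a,d=optics.camera('scene');cv2.imwrite('pics/c2.png',cv2.resize(a[165:225,130:210],(800,600),interpolation=cv2.INTER_CUBIC))
E
```

```text
t 2.6 tcp [ 0.542 -0.18   0.097] zdir -19.36906640251982 F [ 0.534 -0.225  0.166] w 0.0403041862611326 q6 -0.18123119771718493
shift cm [ 5.298  0.104 -0.172] rot [-0.008  0.003 -0.001]
```

View pics/c2.png

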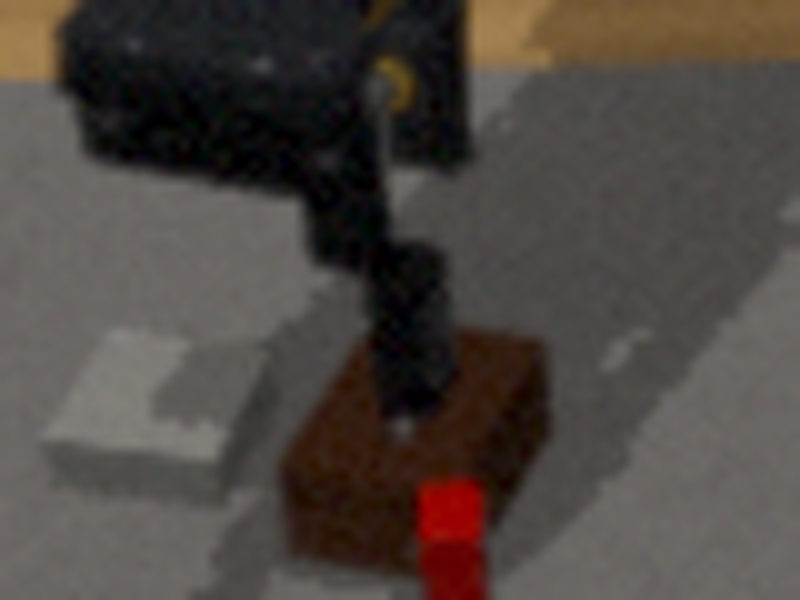

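```bash
python3 - <<'E'
from h import *
print(onz('scene',130+34.5,165+26,.097), onz('scene',130+41,165+25.5,.082))
o=robot.get_obs();A=R.from_quat(o['tool_rot']).as_matrix();print(o['position']+A[:,2]*.02,o['position']+A[:,2]*.035,A[:,0])
E
```

```text
[ 0.56389257 -0.19062471  0.097     ] [ 0.54291926 -0.1765207   0.082     ]
[ 0.56198028 -0.18752117  0.09835908] [ 0.57613283 -0.19249085  0.09844727] [ 0.00579223 -0.00125104 -0.99998244]
```

arm_command --pt "0 0.2 -0.2 0.008 0.003 0 4" --pt "2 0 0 0 0 0 4" --pt "2 0 0 0 0 0 4" --pt "1.3 0 0 0 0 0 4"

```text
time: 3.15
position: [0.5467, -0.1806, 0.0503]
tool_rot: [0.122, 0.691, -0.124, 0.702]
ft_force: [-0.2, 0.0, 0.9]
grip_width: 0.0399
```

```bash
python3 go.py .541 -.178 .044 -18.9
```

```text
t 3.15 tcp [ 0.547 -0.181  0.05 ] zdir -20.048593902601354 F [-0.22   0.043  0.857] w 0.03988376313354052 q6 -0.1653233635857579
shift cm [ 0.617  0.049 -0.633] rot [-0.02   0.015  0.001]
```

arm_command --pt "0 0 -0.6 -0.02 0.015 0 4" --pt "0.6 0 0 0 0 0 4" --pt "0 0 0 0 0 0 4"

```text
time: 3.52
position: [0.5413, -0.1786, 0.045]
tool_rot: [0.115, 0.697, -0.116, 0.698]
ft_force: [-0.4, 1.2, -0.1]
grip_width: 0.04
```

```bash
python3 go.py .541 -.178 .044 -18.9
```

```text
t 3.525 tcp [ 0.541 -0.179  0.045] zdir -18.854534492842884 F [-0.375  1.175 -0.064] w 0.04004406006286233 q6 -0.1831699224975119
shift cm [ 0.105  0.051 -0.049] rot [0.001 0.001 0.002]
```

Good. I'll close at moderate force and lift.

arm_command --pt "0.1 0.05 0 0 0 0 2.8" --pt "0 0 0 0 0 0 1.5" --pt "0 0 0 0 0 0 1.5" --pt "0 0 0 0 0 0 1.5" --pt "0 0 0 0 0 0 1.5" --grip_force 30

```text
time: 4.15
position: [0.542, -0.1784, 0.0448]
tool_rot: [0.115, 0.697, -0.117, 0.698]
ft_force: [0.3, 0.5, -1.3]
grip_width: 0.0221
```

```bash
python3 go.py .541 -.178 .044 -18.9
```

```text
t 4.15 tcp [ 0.542 -0.178  0.045] zdir -18.862127424595272 F [ 0.251  0.463 -1.346] w 0.022066521580861496 q6 -0.18208546284322372
shift cm [ 0.081  0.005 -0.112] rot [0.001 0.003 0.002]
```

arm_command --pt "-1 0 0 0 0 0 1.5" --pt "-1 0 0 0 0 0 1.5" --pt "-1 0 0 0 0 0 1.5" --pt "-2 0 0 0 0 0 1.5" --pt "-4 0 0 0 0 0 1.5" --pt "-4 0 0 0 0 0 1.5" --pt "-3 0 0 0 0 0 1.5" --pt "0 0 0 0 0 0 1.5"

```text
time: 5.15
position: [0.542, -0.1781, 0.2146]
tool_rot: [0.115, 0.695, -0.117, 0.7]
ft_force: [0.3, -0.2, -0.8]
grip_width: 0.0221
```

```bash
python3 go.py .574 .112 .20 -0.7
```

```text
t 5.15 tcp [ 0.542 -0.178  0.215] zdir -18.863146786800282 F [ 0.318 -0.19  -0.778] w 0.02209725603113948 q6 -0.18252111452197817
shift cm [ 1.348 28.488 -6.355] rot [-0.317  0.006  0.004]
```

arm_command --pt "0 5 -1.1 0 0 0 1.5" --pt "0 5 -1.1 0 0 0 1.5" --pt "0 5 -1.1 0 0 0 1.5" --pt "0 5 -1.1 0 0 0 1.5" --pt "0 5 -1.1 0 0 0 1.5" --pt "0 3 -0.8 0 0 0 1.5" --pt "0 0 0 -0.16 0 0 1.5" --pt "0 0 0 -0.155 0 0 1.5" --pt "0 0 0 0 0 0 1.5"

```text
time: 6.28
position: [0.5676, 0.1163, 0.2042]
tool_rot: [0.001, 0.711, -0.004, 0.703]
ft_force: [0.4, -0.2, -0.7]
grip_width: 0.0215
```

```bash
python3 go.py .574 .112 .165 -0.7
```

```text
t 6.275 tcp [0.568 0.116 0.204] zdir -0.44605105064102607 F [ 0.375 -0.249 -0.733] w 0.02151967103638426 q6 0.02139797223931712
shift cm [ 3.919 -0.406  0.686] rot [ 0.004 -0.01   0.004]
```

arm_command --pt "0 -0.4 0.7 0 -0.01 0 1.5" --pt "2.5 0 0 0 0 0 1.5" --pt "1.4 0 0 0 0 0 1.5" --pt "0 0 0 0 0 0 1.5"

```text
time: 6.78
position: [0.5757, 0.1103, 0.1634]
tool_rot: [0.004, 0.707, -0.007, 0.707]
ft_force: [-0.4, -1.0, 0.6]
grip_width: 0.0218
```

```bash
python3 go.py .574 .112 .165 -0.7; python3 - <<'E'
from h import *
a,d=optics.camera('scene');cv2.imwrite('pics/raw3.png',a);np.save('scene3.npy',d);cv2.imwrite('pics/c3.png',cv2.resize(a[152:212,250:330],(800,600),interpolation=cv2.INTER_CUBIC))
E
```

```text
t 6.775 tcp [0.576 0.11  0.163] zdir -0.906354178449617 F [-0.435 -0.988  0.57 ] w 0.021811791557892198 q6 0.02014844674258417
shift cm [-0.166  0.166 -0.175] rot [-0.004  0.001  0.005]
```

View pics/c3.png

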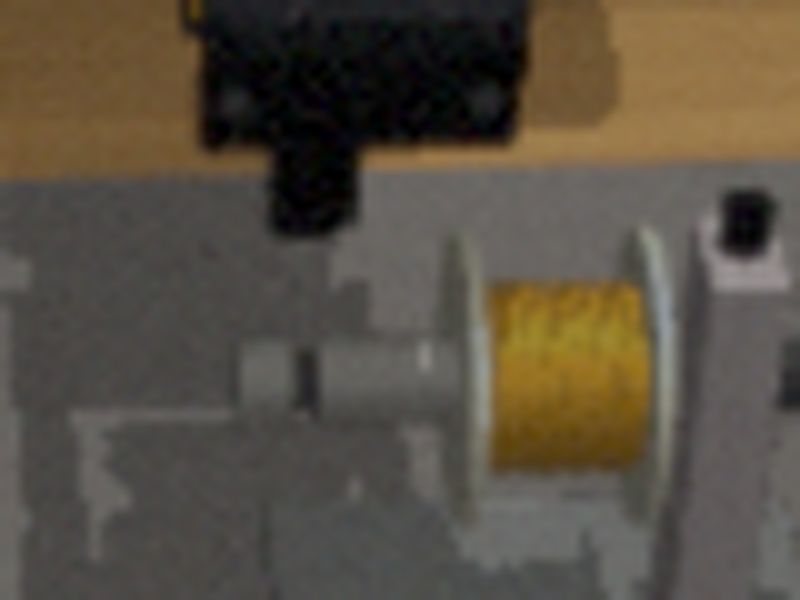

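The finger spans columns 275–357 and its tip is at row 232. The groove is at (307,378). The steel jaws don't stand out against the grey mat, so I'll look for them in the depth image.

```bash
python3 - <<'E'
from m import *
D=np.load('scene3.npy')
P,u,v=cloud('scene',D,268,294,160,196)
H=P[:,2].reshape(36,26)*1000
for r in range(6,36): print(160+r,' '.join('%3d'%x for x in H[r]))
k=(P[:,2]>.12)&(P[:,2]<.16)&(v>172)
for r in range(172,186):
    q=P[k&(v==r)]
    if len(q):print(r,u[k&(v==r)],q.mean(0))
E
```

```text
166  -3  -2 236 234 235 235 236 234 234 235 236 235 235 235 236 234 232 236 235 236 232 235 234 234 234 234
167  -1   0   1   0   0  -3  -4  -3 165 184 186 185 187 186 186 186 188 187   0   2   0   0   0  -1  -2   0
168  -1  -2   0  -1  -3  -2  -1   1  -1 183 181 181 184 181 183 871 182 181   0  -3   0   0  -2   2   1  -2
169  -6   0   0   1  -1   0   1   3  -1 176 180 871 179 181 179 179 179 180  -1   4   0   0  -2   1   1   1
170   0   0   2   2  -1   1   1   0   0 177 178 177 178 177 175 176 175 176   0   0   0   0   0  -4   0  -1
171   0   0   1   3   0  -2  -2   0   1 173 174 174 172 173 173 175 174 172  -1   2   1  -2   4   0   0   0
172   1  -1   0   2   0   0   0  -1  -3 170 167 168 169 169 168 167 169 167   4   0   2  -1   4   0   1   0
173   2   1   1   1  -1   0   0   0   2 166 171 168 170 168 167 167 165 167   0   2   0   0   0   2   2   3
174   3  -1   1   0   3   2   2  -3   2 166 163 164 163 162 163 163 164 165   0   0   2   2   0  -1   2   3
175   1   1   0  -1   0  -2   1   2   1 152 154 153 154 153 154   3   2  -1   1  -1   0   1   0   3   0   1
176  -2  -1   3  -3 
[... 1855 characters left out ...]
  97  96   2   1  91  96  98  95  96  98  99  97  93  97  93  99  98
194   0  -1   1   3   1   2  91  93  92  92  96   0   0   0  95  91  96  90  91  91  92  93  87  89  92  91
195   0   1  -2   0   1   0   0   3   0   0   0   0   0   0   1   0   3   0   0   0   1   0   0   0  -2   1
175 [277 278 279 280 281 282] [0.58435497 0.10764618 0.15381237]
176 [279 280] [0.58575325 0.10759614 0.15167075]
177 [278 279 280] [0.57812295 0.10753172 0.1429702 ]
178 [278 279 280] [0.57869533 0.10760195 0.14019123]
179 [279 280] [0.58730556 0.10783672 0.14329002]
180 [279 280] [0.58800186 0.10789237 0.14061526]
181 [279 280] [0.58748811 0.10812045 0.13703463]
182 [279 280] [0.58956983 0.10797746 0.13537963]
```

```bash
python3 go.py .5745 .1143 .145 -0.8
```

```text
t 6.825 tcp [0.576 0.11  0.164] zdir -0.8930292346952436 F [ 0.156  0.492 -0.308] w 0.02188649371953436 q6 0.020022894761087016
shift cm [ 1.89   0.404 -0.167] rot [-0.002  0.002  0.005]
```

arm_command --pt "0.9 0.4 -0.15 0 0 0.005 1.5" --pt "0.9 0 0 0 0 0 1.5" --pt "0 0 0 0 0 0 1.5"

```text
time: 7.2
position: [0.5756, 0.1146, 0.1461]
tool_rot: [0.006, 0.705, -0.005, 0.709]
ft_force: [0.3, -0.2, -0.7]
grip_width: 0.022
```

```bash
python3 go.py .5745 .1143 .139 -0.8;  python3 - <<'E'
from m import *
a,D=optics.camera('scene')
P,u,v=cloud('scene',D,272,292,178,196)
H=P[:,2].reshape(18,20)*1000
for r in range(0,18): print(178+r,' '.join('%3d'%x for x in H[r]))
k=(P[:,2]>.117)&(P[:,2]<.14)
for c in np.unique(u[k]): print(c,P[k&(u==c)].mean(0),sum(k&(u==c)))
E
```

```text
t 7.2 tcp [0.576 0.115 0.146] zdir -0.9268062930208325 F [ 0.293 -0.204 -0.673] w 0.022026674162029088 q6 0.021657989003154115
shift cm [ 0.708 -0.032 -0.116] rot [-0.002  0.005 -0.001]
178   3  -3   2  -1   0   1 151 151 150 152 153 153 150 150 151  -1   1   0   1  -2
179   3   1   0   0   0   1 147 148 150 146 150 147 148 148 146   0  -1  -1  -2   2
180   3   0  -1   0   0   4  -1 141 140 138 139 140 138   0   0  -1   0  -2  -2   0
181   1   0   1  -3   1  -1   2   1 123 134 132  -1   2   4   4   0   0   1   0  -2
182   0   0  -1   1   1   0 871   0 118 132 133  -2  -2   0   0   1   0   0   2   3
183   0   3   1   1   0   2   0   2 116 130 129   2   2   0   2   0   3   0   0  -1
184   0   0   0   1   1   0   0   0   0 125 125   2   0   0   3   2   1   0   0   0
185   0  -3   2   3  -1   2   0  -1   1 124 123   2   0   0   0  -1  -1   1   0  -1
186   0 105 112 110 113 112 109   2 114 121 112 112 113 114 110 110 109 112 109 111
187   0 106 111 112 108 113 110 110 112 871 111 111 113 113 113 109 111 114 113 111
188  -3  99 111 113 108 110 108 109 106 112 108 107 108 109 110 109 106 110 108 110
189  -3  96 106 107 109 107 105 107 106 105 107 107 107 107 107 108 109 105 109 107
190   1  95 109 106 106 107 104 104 103 105 106 104 107 107 107 107 104 104 103 106
191   0  96 103 103 102 105 102 102  96 102 106 102 102 104 101 105 105 102 103 104
192   1  89 100 100 103 100 101 100  97  95 102 102  98 100 103 101 103  99  98 102
193   0  90  97  98  99  99  97   0   0  90  98  96  98  96 100  98  94  98  98  98
194   0   0  91  94  93  93  91   0  -1   2  93  93  90  91  93  96  92  92  92  94
195  -1   0  -1   1   3   0   0   0   0   0   1  -1   1   1   3   2   0   2   0  -3
280 [0.5683536  0.11229317 0.1211167 ] 2
281 [0.58622015 0.11252524 0.12950523] 7
282 [0.58581564 0.11511006 0.13072832] 6
284 [0.58594954 0.11986626 0.13870806] 1
```

arm_command --pt "0.3 -0.13 -0.11 0 0.005 0 1.5" --pt "0.2 0 0 0 0 0 1.5" --pt "0 0 0 0 0 0 1.5"

```text
time: 7.62
position: [0.5752, 0.1133, 0.1417]
tool_rot: [0.006, 0.706, -0.005, 0.708]
ft_force: [0.0, -0.1, -0.6]
grip_width: 0.0214
```

```bash
python3 go.py .5745 .113 .136 -0.8
```

```text
t 7.625 tcp [0.575 0.113 0.142] zdir -0.9257455021041385 F [ 0.043 -0.068 -0.566] w 0.021393467614656197 q6 0.01917498955610885
shift cm [ 0.572 -0.028 -0.074] rot [-0.002  0.002 -0.001]
```

arm_command --pt "0.15 0 -0.07 0 0.003 0 1.5" --pt "0.1 0 0 0 0 0 1.5" --pt "0 0 0 0 0 0 1.5"

```text
time: 8.0
position: [0.5746, 0.1133, 0.1392]
tool_rot: [0.006, 0.707, -0.005, 0.707]
ft_force: [-0.3, 0.3, -0.6]
grip_width: 0.022
```

arm_command --pt "0.1 0 0 0 0 0 1.5" --pt "0 0 0 0 0 0 1.5"

```text
time: 8.25
position: [0.575, 0.1133, 0.1384]
tool_rot: [0.006, 0.707, -0.005, 0.707]
ft_force: [1.1, 0.6, -0.1]
grip_width: 0.0216
```

arm_command --pt "0.1 0 0 0 0 0 1.5" --pt "0 0 0 0 0 0 1.5"

```text
time: 8.5
position: [0.5756, 0.1133, 0.1376]
tool_rot: [0.006, 0.707, -0.005, 0.708]
ft_force: [0.0, -0.3, 0.0]
grip_width: 0.0217
```

arm_command --pt "0.1 0 -0.05 0 0 0 1.5" --pt "0 0 0 0 0 0 1.5"

```text
time: 8.75
position: [0.576, 0.1133, 0.137]
tool_rot: [0.006, 0.706, -0.005, 0.708]
ft_force: [0.5, -0.4, -0.1]
grip_width: 0.0215
```

arm_command --pt "0.1 0 0 0 0 0 1.5" --pt "0 0 0 0 0 0 1.5"

```text
time: 9.0
position: [0.5764, 0.1132, 0.1361]
tool_rot: [0.006, 0.706, -0.005, 0.709]
ft_force: [0.2, 0.2, 0.6]
grip_width: 0.0217
```

```bash
python3 go.py .5745 .1133 .135 -0.8; python3 - <<'E'
from h import *
for i in range(4):
    a,D=optics.camera('scene');o=robot.get_obs();print(o['ft_force'],o['position'])
cv2.imwrite('pics/c4.png',cv2.resize(a[162:207,250:310],(800,600),interpolation=cv2.INTER_CUBIC))
E
```

```text
t 9.0 tcp [0.576 0.113 0.136] zdir -0.9318577202776792 F [0.19  0.232 0.612] w 0.02166803050797979 q6 0.019124782419766815
shift cm [ 0.106  0.004 -0.19 ] rot [-0.002  0.004 -0.001]
[ 0.61262697 -0.17349702 -0.1165512 ] [0.5763801  0.11323526 0.13610091]
[1.34210597 0.17398782 0.16407858] [0.57638112 0.113242   0.1360946 ]
[ 0.18941054 -0.06150353 -1.18667573] [0.57640108 0.11325032 0.13611109]
[ 0.70355064  0.09426607 -0.87031695] [0.57635764 0.11325606 0.13608845]
```

View pics/c4.png

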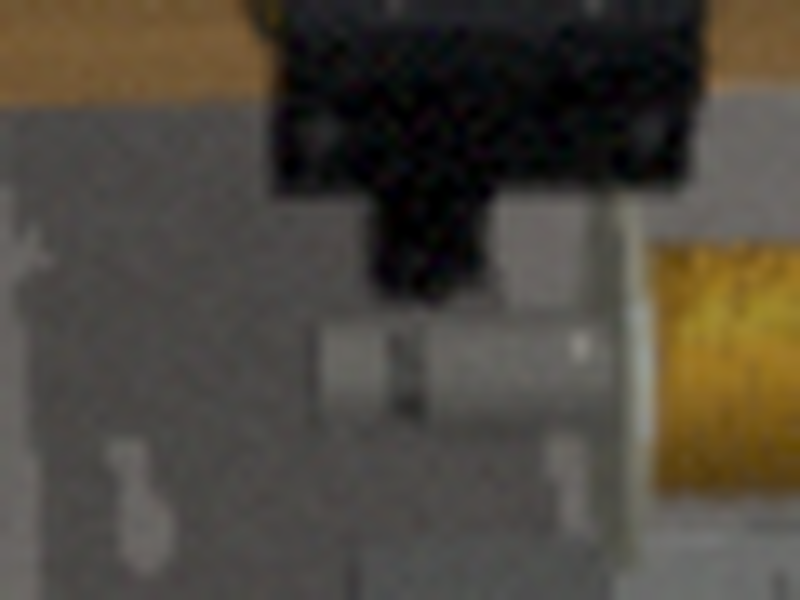

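arm_command --pt "0 0 -0.15 0 0.004 0 1.5" --pt "0 0 0 0 0 0 1.5"

```text
time: 9.45
position: [0.5761, 0.1132, 0.1365]
tool_rot: [0.006, 0.706, -0.005, 0.708]
ft_force: [0.7, -0.5, 0.5]
grip_width: 0.0217
```

arm_command --pt "0.1 0 -0.05 0 0 0 1.5" --pt "0 0 0 0 0 0 1.5"

```text
time: 9.7
position: [0.5762, 0.1132, 0.1359]
tool_rot: [0.006, 0.705, -0.005, 0.709]
ft_force: [1.1, 0.2, -0.5]
grip_width: 0.0218
```

arm_command --pt "0.1 0 -0.05 0 0 0 1.5" --pt "0 0 0 0 0 0 1.5"

```text
time: 9.95
position: [0.5762, 0.1132, 0.1353]
tool_rot: [0.006, 0.705, -0.005, 0.709]
ft_force: [1.3, 0.5, 0.2]
grip_width: 0.0218
```

arm_command --pt "0 0 -0.15 0 0.006 0 1.5" --pt "0 0 -0.1 0 0 0 1.5" --pt "0 0 0 0 0 0 1.5"

```text
time: 10.32
position: [0.5759, 0.1132, 0.1356]
tool_rot: [0.006, 0.705, -0.005, 0.709]
ft_force: [3.6, -0.1, -0.0]
grip_width: 0.0219
```

```bash
cat > f.py <<'E'
from h import *
F=[]
for i in range(6):
    optics.camera('top');o=robot.get_obs();F.append(np.r_[o['ft_force'],o['moment']])
print(np.mean(F,0).round(2),o['position'].round(4),(R.from_quat(o['tool_rot']).as_matrix()[:,0]).round(4),o['time'])
E
python3 f.py
```

```text
[ 3.35 -0.41  0.68 -0.04 -0.86  0.  ] [0.5758 0.1132 0.1356] [ 0.0047  0.001  -1.    ] 10.625
```

arm_command --pt "0 0 0.1 0 0.003 0 1.5" --pt "0 0 0.1 0 0 0 1.5" --pt "0 0 0 0 0 0 1.5"

```text
time: 11.0
position: [0.5764, 0.1132, 0.1355]
tool_rot: [0.006, 0.708, -0.005, 0.706]
ft_force: [3.7, -0.2, 1.5]
grip_width: 0.0219
```

```bash
python3 f.py
```

```text
[ 1.91 -0.13  2.   -0.01 -0.57 -0.01] [0.5764 0.1132 0.1355] [-1.9e-03  9.0e-04 -1.0e+00] 11.3
```

arm_command --pt "-0.03 0 0.15 0 0 0 1.5" --pt "0 0 0.1 0 0 0 1.5" --pt "0 0 0 0 0 0 1.5"

```text
time: 11.68
position: [0.5768, 0.1132, 0.1354]
tool_rot: [0.006, 0.71, -0.005, 0.705]
ft_force: [1.3, 0.6, 3.0]
grip_width: 0.0218
```

```bash
python3 f.py
```

```text
[ 0.51  0.12  2.9  -0.01 -0.26  0.  ] [0.5769 0.1132 0.1354] [-6.9e-03  9.0e-04 -1.0e+00] 11.975
```

arm_command --pt "0 0.2 0 0 -0.005 0 1.5" --pt "0 0 0 0 0 0 1.5"

```text
time: 12.22
position: [0.5767, 0.1145, 0.1352]
tool_rot: [0.005, 0.708, -0.006, 0.706]
ft_force: [0.7, -1.7, 2.8]
grip_width: 0.022
```

```bash
python3 f.py
```

```text
[ 0.84 -2.51  2.36 -0.47 -0.2  -0.02] [0.5768 0.1145 0.1352] [-2.3e-03 -5.0e-04 -1.0e+00] 12.525
```

arm_command --pt "0 -0.2 0 0 0 0 1.5" --pt "0 0 0 0 0 0 1.5"

```text
time: 12.78
position: [0.5767, 0.1132, 0.1351]
tool_rot: [0.006, 0.708, -0.005, 0.706]
ft_force: [0.4, -1.1, 1.8]
grip_width: 0.0217
```

```bash
python3 f.py
```

```text
[ 0.43 -0.59  1.35 -0.16 -0.26  0.  ] [0.5767 0.1134 0.1351] [-0.0022  0.0013 -1.    ] 13.075
```

arm_command --pt "0 -0.2 0 0 0 0 1.5" --pt "0 0 0 0 0 0 1.5"

```text
time: 13.32
position: [0.5767, 0.1119, 0.1351]
tool_rot: [0.007, 0.708, -0.005, 0.706]
ft_force: [0.5, -0.7, 1.7]
grip_width: 0.0217
```

```bash
python3 f.py
```

```text
[ 0.8  -0.4   1.92 -0.06 -0.27 -0.01] [0.5767 0.1119 0.1351] [-0.0021  0.0024 -1.    ] 13.625
```

arm_command --pt "0 -0.15 0 0 0 0 1.5" --pt "0 0 0 0 0 0 1.5"

```text
time: 13.88
position: [0.5767, 0.1117, 0.1352]
tool_rot: [0.008, 0.708, -0.004, 0.706]
ft_force: [1.2, 1.7, 2.4]
grip_width: 0.022
```

```bash
python3 f.py
```

```text
[ 1.13  2.81  1.47  0.51 -0.3  -0.01] [0.5767 0.1116 0.1352] [-0.0019  0.0048 -1.    ] 14.175
```

The nibs meet a wall at y≈.1117 and another at y≈.1140. That 2 mm of play means they are in the groove. I'll centre them and press in gentle steps.

arm_command --pt "0 0.13 0 0 0 0 1.5" --pt "0 0 0 0 0 0 1.5"

```text
time: 14.42
position: [0.5767, 0.1119, 0.1352]
tool_rot: [0.007, 0.708, -0.005, 0.706]
ft_force: [1.1, 1.2, 2.2]
grip_width: 0.0218
```

```bash
python3 f.py; python3 go.py .5769 .1128 .135 -0.8
```

```text
[ 0.69  0.53  1.94  0.11 -0.26  0.01] [0.5767 0.1119 0.1352] [-0.002   0.0028 -1.    ] 14.725
t 14.725 tcp [0.577 0.112 0.135] zdir -0.962189760185311 F [0.774 0.058 1.891] w 0.021853216228797396 q6 0.014957980618424838
shift cm [0.017 0.086 0.019] rot [-0.003 -0.002 -0.003]
```

arm_command --pt "0 0.12 0.03 0 0 -0.002 1.5" --pt "0.1 0 0 0 0 0 1.5" --pt "0 0 0 0 0 0 1.5"

```text
time: 15.1
position: [0.5768, 0.1125, 0.1344]
tool_rot: [0.005, 0.708, -0.006, 0.706]
ft_force: [0.8, -0.4, 1.9]
grip_width: 0.0216
```

arm_command --pt "0.1 0 0 0 0 0 1.5" --pt "0 0 0 0 0 0 1.5"

```text
time: 15.35
position: [0.5768, 0.1127, 0.1336]
tool_rot: [0.006, 0.708, -0.006, 0.706]
ft_force: [1.2, 0.0, 0.9]
grip_width: 0.0218
```

arm_command --pt "0.1 0 0 0 0 0 1.5" --pt "0 0 0 0 0 0 1.5"

```text
time: 15.6
position: [0.5768, 0.1127, 0.1327]
tool_rot: [0.006, 0.708, -0.006, 0.706]
ft_force: [0.6, 0.3, -0.0]
grip_width: 0.0219
```

arm_command --pt "0.1 0 0 0 0 0 1.5" --pt "0 0 0 0 0 0 1.5"

```text
time: 15.85
position: [0.5767, 0.1127, 0.1313]
tool_rot: [0.005, 0.708, -0.006, 0.706]
ft_force: [1.6, 0.7, -1.1]
grip_width: 0.0218
```

arm_command --pt "0.1 0 0 0 0 0 1.5" --pt "0 0 0 0 0 0 1.5"

```text
time: 16.1
position: [0.5766, 0.1123, 0.1297]
tool_rot: [0.005, 0.708, -0.006, 0.706]
ft_force: [0.5, -1.1, -1.7]
grip_width: 0.0222
```

arm_command --pt "0.1 0 0 0 0 0 1.5" --pt "0 0 0 0 0 0 1.5"

```text
time: 16.35
position: [0.5766, 0.1125, 0.1279]
tool_rot: [0.005, 0.708, -0.006, 0.706]
ft_force: [2.5, 1.1, -4.6]
grip_width: 0.0219
```

arm_command --pt "0.15 0 0 0 0 0 1.5" --pt "0 0 0 0 0 0 1.5"

```text
time: 16.6
position: [0.5764, 0.1125, 0.1257]
tool_rot: [0.005, 0.709, -0.006, 0.706]
ft_force: [1.4, 0.5, -2.4]
grip_width: 0.0219
```

arm_command --pt "0.1 0 0 0 0 0 1.5" --pt "0 0 0 0 0 0 1.5"

```text
time: 16.85
position: [0.5763, 0.1125, 0.1248]
tool_rot: [0.005, 0.709, -0.006, 0.706]
ft_force: [1.5, -0.0, -1.2]
grip_width: 0.0215
```

arm_command --pt "0.1 0 0 0 0 0 1.5" --pt "0 0 0 0 0 0 1.5"

```text
time: 17.1
position: [0.5764, 0.1125, 0.1247]
tool_rot: [0.005, 0.708, -0.006, 0.706]
ft_force: [0.4, 0.1, -0.1]
grip_width: 0.0216
```

Descent has stopped at z≈.1247. One more gentle press will confirm the seat.

arm_command --pt "0.15 0 0 0 0 0 1.5" --pt "0 0 0 0 0 0 1.5"

```text
time: 17.35
position: [0.5764, 0.1125, 0.1246]
tool_rot: [0.005, 0.708, -0.006, 0.706]
ft_force: [0.7, 0.1, 0.6]
grip_width: 0.0219
```

```bash
python3 f.py
```

```text
[-0.24 -0.22  4.21 -0.05 -0.04 -0.01] [0.5764 0.1125 0.1244] [-0.0034 -0.0011 -1.    ] 17.65
```

arm_command --pt "0.1 0 0 0 0 0 1.5" --pt "0 0 0 0 0 0 1.5"

```text
time: 17.9
position: [0.5765, 0.1125, 0.1245]
tool_rot: [0.005, 0.708, -0.006, 0.706]
ft_force: [-0.2, -0.2, 2.0]
grip_width: 0.0216
```

```bash
python3 f.py
```

```text
[-0.66 -0.08  5.86 -0.02  0.02 -0.01] [0.5764 0.1125 0.1244] [-0.0034 -0.0012 -1.    ] 18.2
```

Firmly stopped on the seat. I'll ease off the push, then release to about 4 cm only, to stay clear of other things, and retreat upwards.

arm_command --pt "-0.05 0 0 0 0 0 2.4" --pt "0 0 0 0 0 0 4" --pt "0 0 0 0 0 0 4" --pt "0 0 0 0 0 0 4" --pt "-2 0 0 0 0 0 4" --pt "-4 0 0 0 0 0 4" --pt "-5 0 0 0 0 0 4" --pt "-5 0 0 0 0 0 4"

```text
time: 19.2
position: [0.5729, 0.1125, 0.2809]
tool_rot: [0.005, 0.715, -0.006, 0.699]
ft_force: [-0.1, 0.5, -0.5]
grip_width: 0.0402
```

arm_command --pt "0 -5 0 0 0 0 4" --pt "0 -5 0 0 0 0 4" --pt "0 -5 0 0 0 0 4" --pt "0 -5 0 0 0 0 4" --pt "0 0 0 0 0 0 4"

```text
time: 19.82
position: [0.5734, -0.0923, 0.2872]
tool_rot: [0.004, 0.71, -0.005, 0.704]
ft_force: [0.1, 0.1, -0.7]
grip_width: 0.04
```

```bash
python3 - <<'E'
from m import *
a,D=optics.camera('scene');b,T=optics.camera('top')
c1=cv2.resize(a[152:212,250:330],(640,480),interpolation=cv2.INTER_CUBIC)[:,:400];c2=cv2.resize(b[172:232,190:270],(640,480),interpolation=cv2.INTER_CUBIC)[:,:400]
cv2.imwrite('pics/c5.png',np.hstack([c1,c2]))
P,u,v=cloud('scene',D,266,294,160,204);k=(P[:,2]>.118)&(P[:,2]<.2)&(u<290)
print('grip',P[k].min(0),P[k].max(0),np.median(P[k],0))
P,u,v=cloud('top',T,222,242,190,212);k=(P[:,2]>.145)&(P[:,2]<.2);print('top',P[k].min(0),P[k].max(0),np.median(P[k],0),sum(k))
o=robot.get_obs();print(o['time'],o['position'],o['ft_force'])
E
```

```text
grip [0.56157507 0.10227082 0.11849481] [0.58934289 0.11946731 0.16258158] [0.58419827 0.10981419 0.14566127]
top [0.56248762 0.10285905 0.14654682] [0.58239725 0.11776617 0.16512973] [0.57298113 0.11140947 0.15922721] 41
19.925 [ 0.57301809 -0.08901575  0.28706556] [0.19320999 0.82712854 0.60940147]
```

View pics/c5.png

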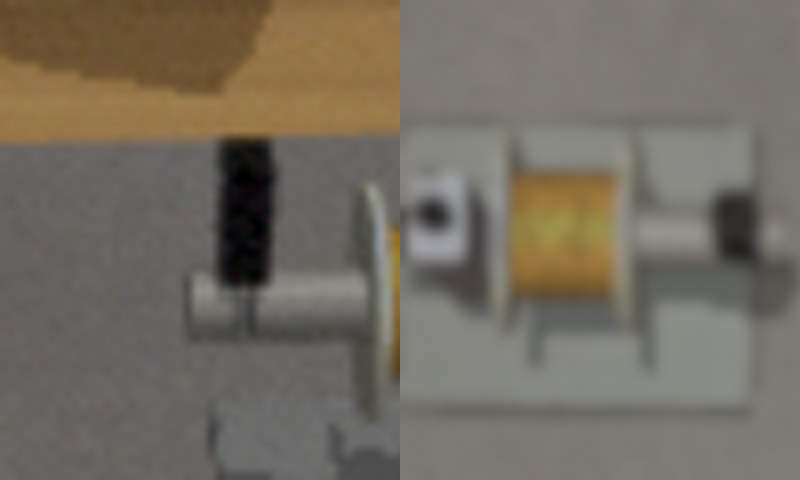

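The picture shows the clip upright in the groove, with its grip at (245,210) and its foot at (245,285). The top of the grip is at z≈.160, so the seat is at z≈.100, on the axle's line. The gripper is clear.

```bash
python3 -c "
from rig import workorder
print(workorder.hand_in())"
```

```text
the job is handed in; nothing more can be done
None
```

The clip is home in the axle's groove and released, and I handed the job in at about 20 s of the 58 s allowed.

**What I did:** I took the clip from its stand, found the groove in the camera images and lowered the nibs onto it. I confirmed the groove by feel: there was a wall on each side, with about 2 mm of play between them. I then pressed down in steps of 1–1.5 mm. The clip pulled itself home, and the largest push I read was about 6 N, on the seat.

**Last checks:**
- **Height:** the top of the grip measured about 160 mm up. That puts clip_seat at about 100 mm, on the axle's centre line.
- **Position:** the last pictures show the clip upright in the groove, with the gripper clear of everything.

**What disagreed:**
- **Across the axle:** the axle's centre felt 2 to 3 mm further out in x than the top camera had shown (0.577 m against 0.574 m). I followed the felt position.
- **Height after release:** from the arm's reading at the stop, I expected the seat about 3 mm higher than the camera showed. I trusted the hard stop and the final depth reading.
- **Snap force:** the push stayed under about 2 N before the clip gave way, where 3 to 8 N was expected. I only read the force between steps, so I may have missed the peak.
- **Not checked:** I did not measure the other things on the bench again. I felt no contact with any of them.

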